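# Bolt the vise down to the T-slot plate

### The arm

A 6-joint arm with a two-finger parallel gripper is mounted at the origin on the work surface. World frame = base frame: x ahead of the robot, y to its left, z up, the work surface at z = 0. Lengths are in m, angles in rad, forces in N, time in s.
With the tool pointing down it reaches from about 0.25 to 0.725 m from the base axis. Payload 4 kg.
Tool frame: the origin (TCP) lies on the centre line of the jaws, within the pads' length; the fingertips stand 17 mm ahead of it and the grasp point (between the pads) lies 2 mm behind it; z points along the fingers, y is the line along which they close (so a half turn about z gives the same grasp; the last joint's range is limited). The gripper opens to 85 mm and grips with 20 to 120 N. Pads are 22 mm wide; open, the fingers measure 114 mm over their backs; the gripper's body (76 mm by 85 mm) begins 54 mm behind the grasp point. The pads swing forward as they close: fully open they stand 13 mm farther back than shut.
Start: joints at [1.181, 0.241, 0.005, 1.335, 0, 1.571], TCP at [0.19, 0.462, 0.248] pointing down, gripper open.
Joint ranges: [-2.72, 2.72], [-1.05, 1.87], [-1.09, 1.28], [-1.99, 2.15], [-1.42, 1.44], [-3.14, 3.14]. Speed limits (rad/s): [2.79, 2.79, 3.14, 3.14, 3.14, 3.14].

### API

Orientations are given as a unit quaternion [x, y, z, w].
In Python, from workcell import bot, camera, get_calibration gives the robot as it stands.
- The arm moves only by the tool apply_moves, never from a script. Its argument "steps" is a list of rows, each a list of 3 entries, a list of its own where there are three numbers: the shift along the tool's x, y, z as a fraction of full scale, then the turn, a rotation vector about the tool's x, y, z as a fraction of full scale, then the opening, from 0 (shut) to 1 (fully open). A call has exactly 8 rows; each row shifts and turns the commanded pose from where the row before left it, along the tool's axes as they then stand; what a row does not reach is not made up. Full scale, the value 1, is 20 cm for a shift and pi rad for a turn. A row lasts 1/12 s, in which the tool goes at most 41.7 mm and 7.16 degrees, less where a joint would pass 70% of its speed; a pose out of reach is approached as far as the arm can. A call with a number of a shift or a turn outside -1 to 1 is refused whole. A call with a gripper value outside its range is refused whole. The fingers move at their own pace and stop on an object; the grip force is fixed at half the most. Time passes only in rows, so rows that do not move let the fingers close, or fill a call up. It gives the time, the measured TCP pose, the force, the opening and the grip force at its end, in the units of the state.
- bot.get_obs(): the state, without advancing time (a new reading comes with each control period).
- camera(name): name is "scene" or "top" or "wrist"; returns (picture, depth): 480x640x3 uint8, red, green, blue; 480x640 float32, m along the optical axis (not along the pixel's ray), 0 where there is no reading.
- get_calibration(name): a dict with "fov_y" (degrees; the focal length in pixels is half the picture's height over the tangent of half this angle, whatever the lens; pixels are square), "cx", "cy" (the principal point, pixels), "dist_coeffs" ([k1, k2, p1, p2, k3] as OpenCV has them; the pictures are not rectified), "rvec" (rotation vector, rad) and "tvec" (3), from world to camera coordinates, as OpenCV has them. Camera axes: x right, y down, z forward; pixel columns grow to the right and rows downward; lengths in m; the calibration is good to about 2 mm. A picture is of the moment at which its call begins: read the wrist's pose just before it. get_calibration takes no time and is no camera call; for the wrist camera it gives the pose at the moment of the call.
- bot.job_done(): hands the job in; it is judged then, once.
The state is a dict: "clock": time; "joint_pos": joint angles; "joint_vel": joint speeds; "tau": joint torques, N m; "eef_pos": TCP position; "tool_rot": TCP orientation; "ft_force": force on the tool from outside, world axes, zero at the start; "ft_torque": the same for the moment, N m; "grip_width": finger opening in m; "grasp_force": force on a finger pad.
Only numpy, scipy, OpenCV 4.12 (cv2) and the standard library are available. Lean on these libraries where they do the work, as an engineer would, in place of code of your own. Each camera call takes 0.05 s, during which the arm holds its last target. There are 200 camera calls.

### The job

The vise on the slotted plate is bolted down at one ear only: lower the head of the long T-bolt with the nut lengthwise into the middle slot beyond the free ear, and turn it a quarter clockwise so that it lies square under the lips. Draw it up, slide it fully home into the ear's notch and tighten the nut gently finger-tight, about 0.18 Nm. Then let go; force nothing and leave the other things where they are.

Things in the scene. Friction and masses are not known exactly. Their poses are not given: they have to be found in the camera images.
- plate: Fixed iron T-slot plate, 280 (its x) x 400 (its y) x 45 mm. Origin: centre of its underside, z up. Three T-slots along its y at x = -90, 0, +90 mm, open at both ends; the middle one (x = 0) is used. Slot: mouth 18 mm wide between lips 17.5 mm thick; below them a channel 32 mm wide, 13.5 mm high, its floor 14 mm above the plate's underside.
- vise: Fixed blue vise on the plate, axes parallel to the plate's. Origin: centre of its underside, on the middle slot. Body 40 mm to either side along y, 69 mm tall. An ear 72 mm wide, 18 mm thick (top edge chamfered) reaches to y = +125 and to -125 mm, each with a U notch 18 mm wide open outwards along the slot. The -y ear is already bolted; the free one is at +y.
- notch (a point): On the upper face of the free (+y) ear (18 mm above the plate): where the bolt's axis lies when its shank touches the notch's square bottom. The notch's mouth is 17 mm further along +y; the bolt slides in along -y. Axes as the vise's.
- tbolt: Loose black T-bolt, 94 mm tall, about 0.15 kg, upright on its head in a pocket 12 mm deep of the wooden kit block. Origin: centre of the head's underside, z up the shank, x along the head. Head 30.6 (x) x 15 (y) x 10 mm, two opposite corners rounded: lengthwise in the channel it turns clockwise (from above) to square and stops 5 to 15 degrees past. Shank 14 mm thick, on top a tang 12 (x) x 8 mm.
- nut: Bright collar nut on the T-bolt, 0.08 kg. Origin: on the axis, collar's underside. Collar 32 x 4 mm, above it a hexagon 24 mm across flats, 22 mm high; flats face along its x and every 60 degrees. Right-hand thread, 8 mm a turn, clockwise goes down; stiff (0.06 Nm), so it turns the bolt along until the head is stopped. Finger-tight: it presses the ear with 8 to 55 N; each rad adds about 55 N.
- nut_mid (a point): On the nut's axis, half-way up the hexagon, 15 mm above its underside. Head up against the lips: collar clears the ear by 1.1 to 2.9 mm (hidden). Head on the channel's floor (3.5 mm lower): too low to pass over the ear. Torque on slow turning: 0.06 to 0.09 Nm free; at 30 N 0.33 while moving, 0.15 to 0.22 at rest after a slow last 0.05 rad (it is friction: gone or reversed if the tool springs back).
- short_bolt: black T-bolt only 62 mm tall, without a nut, in another pocket of the kit block. A bystander.
- slot_nut: black T-slot nut with a threaded stub and a square brass tip, 52 mm tall, in another pocket of the kit block. A bystander.
- step_block: black stair-shaped steel block 64 x 28 x 40 mm. A bystander.
- strap: black steel strap clamp with a long slot, 110 x 32 x 14 mm. A bystander.
- open_junction_box: open galvanised box 100 x 100 x 54 mm. A bystander.
- outlet_box: galvanised box 100 x 100 x 60 mm with two grey sockets on top. A bystander.
- screwdriver: screwdriver with a blue handle. A bystander.
- marker: black marker pen, 120 mm. A bystander.
- conduit_stub: upright zinc tube 27 mm across, 90 mm tall. A bystander.
Not all that is in view belongs to the job. What is shaped like the tbolt but blue is not meant.

How it is judged:
By the outcome, as a careful person would: the job done as asked, in the order asked, and still so for the second after the job is handed in, with the robot touching nothing.
It also fails if it takes over 72 s, if anything falls off the work surface, if the arm or the gripper's body presses on something with over 40 N, if the wrist force passes 120 N, or if a joint passes its speed limit or range.

## Working session

There is one attempt and no reset: what is moved stays moved. The work goes in short steps, Python scripts to look and compute and a tool call to move; the robot and the scene stay as the last step left them, time stands still between calls to the robot, and variables do not carry over. Pictures are saved under pics/ and viewed, at most 10 in all, crops included, and the job is handed in when it is done.

Besides the shell and the picture viewer there is one more tool, called after ">>>" as name(argument=value, ...), one argument or row to a line, values as JSON. apply_moves: Moves the arm, as the interface text tells. Its arguments: {"type":"object","properties":{"steps":{"type":"array"}},"required":["steps"]}

```bash
mkdir -p pics; cat > h.py <<'E'
import numpy as np,cv2
from workcell import bot,camera,get_calibration
from scipy.spatial.transform import Rotation as R
def KD(c):
    f=240/np.tan(np.radians(c["fov_y"])/2); return np.array([[f,0,c["cx"]],[0,f,c["cy"]],[0,0,1.]]),np.array(c["dist_coeffs"],float)
def shot(n,fn=None):
    c=get_calibration(n); p,d=camera(n)
    if fn: cv2.imwrite("pics/"+fn,p[:,:,::-1])
    return p,d,c
def cloud(d,c):
    K,D=KD(c); v,u=np.mgrid[0:480,0:640]
    n=cv2.undistortPoints(np.stack([u,v],-1).reshape(-1,1,2).astype(np.float32),K,D).reshape(480,640,2)
    P=np.dstack([n*d[...,None],d]); Rm=cv2.Rodrigues(np.array(c["rvec"],float))[0]
    W=(P-np.array(c["tvec"]).ravel())@Rm; W[d==0]=np.nan
    return W
def proj(X,c):
    K,D=KD(c); return cv2.projectPoints(np.array(X,float).reshape(-1,1,3),np.array(c["rvec"],float),np.array(c["tvec"],float),K,D)[0].reshape(-1,2)
E
python3 - <<'E'
from h import *
o=bot.get_obs(); print(o["clock"],o["eef_pos"],o["tool_rot"],o["grip_width"])
for n in("scene","top"):
    p,d,c=shot(n,n+"1.png"); np.savez(n+"1.npz",p=p,d=d,W=cloud(d,c)); print({k:np.round(v,3) for k,v in c.items()})
E
```

```text
0.0 [0.18977421 0.46195761 0.24742707] [ 1.93679092e-01  9.81064402e-01 -1.00151809e-03 -2.11096208e-04] 0.08564036747411675
{'fov_y': np.float64(42.793), 'cx': np.float64(330.005), 'cy': np.float64(237.238), 'dist_coeffs': array([-0.072,  0.   ,  0.   ,  0.   ,  0.   ]), 'rvec': array([ 1.415,  2.347, -0.745]), 'tvec': array([ 0.237, -0.389,  1.963])}
{'fov_y': np.float64(54.407), 'cx': np.float64(329.457), 'cy': np.float64(248.355), 'dist_coeffs': array([-0.108,  0.   ,  0.   ,  0.   ,  0.   ]), 'rvec': array([ 2.167, -2.183,  0.14 ]), 'tvec': array([0.021, 0.542, 1.469])}
```

View pics/top1.png

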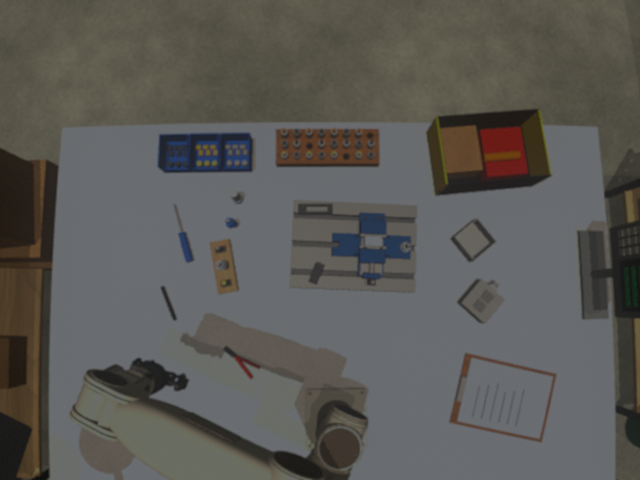

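View pics/scene1.png

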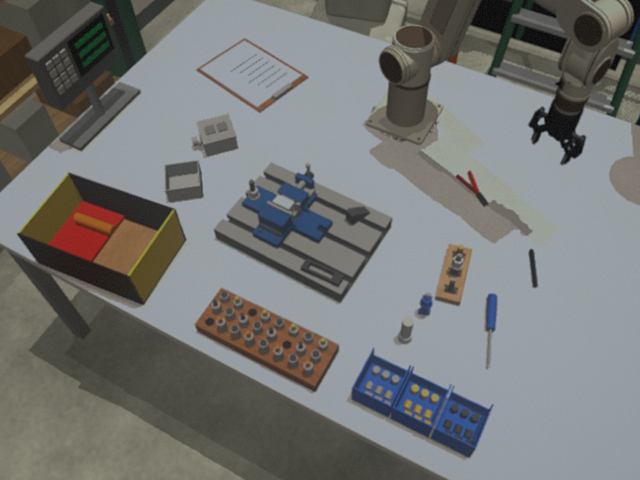

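```bash
python3 - <<'E'
from h import *
z=np.load("top1.npz");W=z["W"];p=z["p"]
def rect(m,name):
    P=W[m][:,:2]; r=cv2.minAreaRect((P*1000).astype(np.float32)); print(name,m.sum(),np.round(r[0],1),np.round(r[1],1),round(r[2],2))
v,u=np.mgrid[0:480,0:640]
box=lambda a,b,c,d:(u>a)&(u<b)&(v>c)&(v<d)
Z=W[...,2]
rect(box(280,425,195,298)&(abs(Z-.045)<.004),"plate")
hsv=cv2.cvtColor(p,cv2.COLOR_RGB2HSV)
blue=(hsv[...,0]>95)&(hsv[...,0]<125)&(hsv[...,1]>120)
rect(box(325,416,205,290)&blue&(abs(Z-.063)<.005),"ears")
rect(box(325,345,205,290)&blue&(abs(Z-.063)<.005),"free ear")
rect(box(355,390,205,290)&(abs(Z-.114)<.006),"body")
rect(box(200,245,235,298)&(Z>.01)&(Z<.035),"kit")
k=box(205,242,235,298)&(Z>.03)
for zz in np.argwhere(k): print(zz[::-1],np.round(W[tuple(zz)]*1000).astype(int),end=';')
c=cv2.resize(p[195:300,200:420],None,fx=3.6,fy=3.6,interpolation=cv2.INTER_CUBIC)
c=np.clip(c.astype(float)*1.6,0,255).astype(np.uint8)
cv2.imwrite("pics/crop1.png",c[...,::-1])
E
```

```text
plate 4943 [549.2 -61.1] [401.9 281.5] 87.22
ears 821 [ 564.2 -107.7] [173.8 243.9] 16.09
free ear 186 [551.7 -11.2] [34.9 64. ] 89.51
body 660 [ 522.2 -111.9] [ 79.2 197.1] 86.93
kit 879 [487.1 360.7] [174.7  77.8] 15.95
[217 246] [548 371  62];[218 246] [548 369  58];[216 247] [543 372  74];[217 247] [544 371  65];[218 247] [543 365  75];[219 247] [543 363  73];[220 247] [545 362  60];[216 248] [541 373  68];[217 248] [541 369  71];[218 248] [541 367  68];[219 248] [541 364  67];[220 248] [542 362  59];[221 248] [543 361  48];[216 249] [537 372  73];[217 249] [537 368  77];[218 249] [538 367  67];[219 249] [539 365  60];[220 249] [539 363  56];[221 249] [541 363  41];[217 250] [536 373  55];[218 250] [535 368  62];[219 250] [535 365  60];[220 250] [537 364  49];[221 250] [538 365  33];[219 251] [535 371  34];[220 251] [535 367  37];[219 261] [499 360  81];[220 261] [499 356  84];[221 261] [499 353  84];[222 261] [500 355  62];[223 261] [501 353  56];[216 262] [496 371  75];[217 262] [496 367  76];[218 262] [496 363  82];[219 262] [496 361  78];[220 262] [496 356  83];[221 262] [496
[... 1854 characters left out ...]
60];[222 281] [438 354  63];[223 281] [438 350  66];[224 281] [438 348  61];[225 281] [438 345  57];[226 281] [438 343  55];[227 281] [439 343  37];[222 282] [435 354  60];[223 282] [435 350  63];[224 282] [435 347  63];[225 282] [435 345  59];[226 282] [435 343  52];[227 282] [435 341  45];[228 282] [436 341  31];[222 283] [432 354  60];[223 283] [432 352  54];[224 283] [432 348  60];[225 283] [431 344  63];[226 283] [432 343  54];[227 283] [432 341  48];[222 284] [428 353  65];[223 284] [428 350  63];[224 284] [429 349  52];[225 284] [428 344  64];[226 284] [429 342  58];[227 284] [429 341  46];[228 284] [429 341  33];[224 285] [426 350  49];[225 285] [426 347  47];[226 285] [426 344  46];
```

View pics/crop1.png

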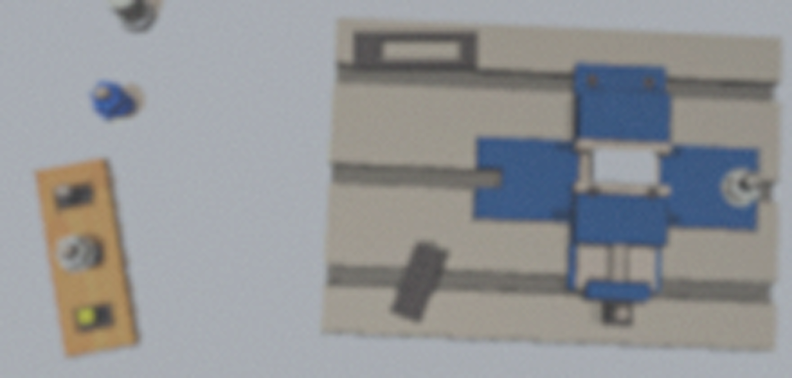

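```bash
cat >> h.py <<'E'
def yaw():
    y=R.from_quat(bot.get_obs()["tool_rot"]).apply([0,1,0]); return np.degrees(np.arctan2(y[1],y[0]))
def togo(x,y,z,n=8,yawd=None):
    """per-row tool-frame fractions for straight translation (mm) over n rows"""
    o=bot.get_obs(); r=R.from_quat(o["tool_rot"])
    d=r.inv().apply(np.array([x,y,z])/1000-o["eef_pos"])/.2/n
    print("rows",n,"shift/row",np.round(d,4),"turn deg CW(+z tool)",None if yawd is None else round(yaw()-yawd,2), "per-row",None if yawd is None else round((yaw()-yawd)/180/n,4))
E
python3 - <<'E'
from h import *
print(yaw()); togo(486,357,250)
c=get_calibration("wrist"); Rm=cv2.Rodrigues(np.array(c["rvec"]))[0]; print("cam pos",-Rm.T@np.array(c["tvec"]).ravel(),"axes",np.round(Rm,2),c["fov_y"])
E
```

```text
67.66753531502864
rows 8 shift/row [-0.1962  0.0096 -0.0016] turn deg CW(+z tool) None per-row None
cam pos [0.11878662 0.49272171 0.37288498] axes [[ 0.38  0.92 -0.  ]
 [ 0.88 -0.36  0.3 ]
 [ 0.28 -0.12 -0.95]] 63.69420085917887
```

>>> apply_moves(
  steps=[
    [[-0.196, 0.01, 0], [0, 0, 0], 1],
    [[-0.196, 0.01, 0], [0, 0, 0], 1],
    [[-0.196, 0.01, 0], [0, 0, 0], 1],
    [[-0.196, 0.01, 0], [0, 0, 0], 1],
    [[-0.196, 0.01, 0], [0, 0, 0], 1],
    [[-0.196, 0.01, 0], [0, 0, 0], 1],
    [[-0.196, 0.01, 0], [0, 0, 0], 1],
    [[-0.196, 0.01, 0], [0, 0, 0], 1],
  ],
)

```text
clock: 0.77
eef_pos: [0.4876, 0.3569, 0.2477]
tool_rot: [0.194, 0.981, -0.0, -0.0]
ft_force: [0.6, 1.0, 0.6]
grip_width: 0.0852
grasp_force: 0.0
```

```bash
python3 - <<'E'
from h import *
p,d,c=shot("wrist","w1.png"); W=cloud(d,c); np.savez("w1.npz",p=p,d=d,W=W)
print(proj([[.486,.357,.104],[.486,.357,.083]],c), bot.get_obs()["joint_pos"])
E
```

```text
[[316.46210711 228.56435477]
 [316.63459971 221.21966175]] [ 0.62351487  0.45946392  0.31537927  1.42501323 -0.00473293  1.02005376]
```

View pics/w1.png

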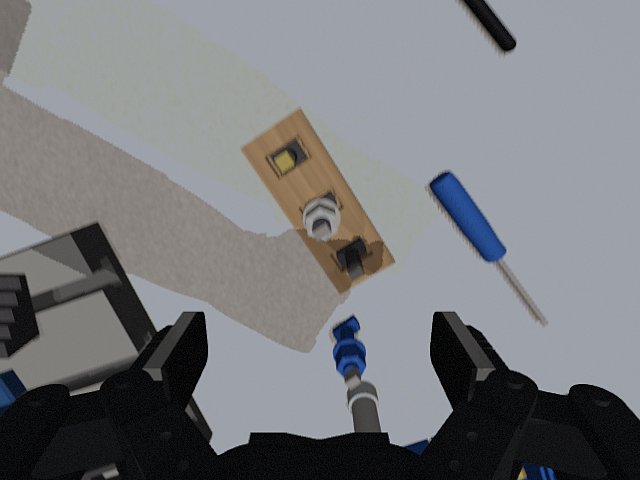

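```bash
python3 - <<'E'
from h import *
z=np.load("w1.npz");p=z["p"];W=z["W"];Z=W[...,2]
c=cv2.resize(p[150:270,250:400],None,fx=5,fy=5,interpolation=cv2.INTER_CUBIC)
cv2.imwrite("pics/crop2.png",np.clip(c*1.2,0,255).astype(np.uint8)[...,::-1])
v,u=np.mgrid[0:480,0:640]; b=(u>235)&(u<400)&(v>105)&(v<300)
hsv=cv2.cvtColor(p,cv2.COLOR_RGB2HSV); wood=b&(hsv[...,1]>70)&(hsv[...,0]<25)&(Z>.012)&(Z<.05)
print("wood z",np.nanmedian(Z[wood])); m=wood&(abs(Z-np.nanmedian(Z[wood]))<.004)
r=cv2.minAreaRect((W[m][:,:2]*1000).astype(np.float32)); print("block",r)
n=b&(u>295)&(u<345)&(v>185)&(v<245)
for lo,hi in((.098,.11),(.076,.088),(.054,.063)):
    q=W[n&(Z>lo)&(Z<hi)]; print(lo,len(q),q.mean(0)*1000,np.median(q,0)*1000,q.min(0)*1000,q.max(0)*1000)
E
```

```text
wood z 0.019863918964332695
block ((490.5711975097656, 359.18585205078125), (167.91250610351562, 63.230003356933594), 10.375260353088379)
0.098 200 [488.57533003 359.66272414 101.59410082] [488.53100554 359.64345397 101.74097529] [483.90650997 353.18108411  98.15824593] [493.88942256 366.19355976 103.29501001]
0.076 542 [486.37205154 360.62937171  81.28009509] [484.55245785 361.48108006  80.90459313] [475.69217476 346.68238433  76.14322099] [502.53210502 372.76259012  87.98541601]
0.054 318 [482.04195921 362.48130758  58.78771613] [479.57683258 365.37914991  58.71006265] [472.8186402  343.55147681  54.24699052] [501.17535463 375.36809533  62.92813322]
```

View pics/crop2.png

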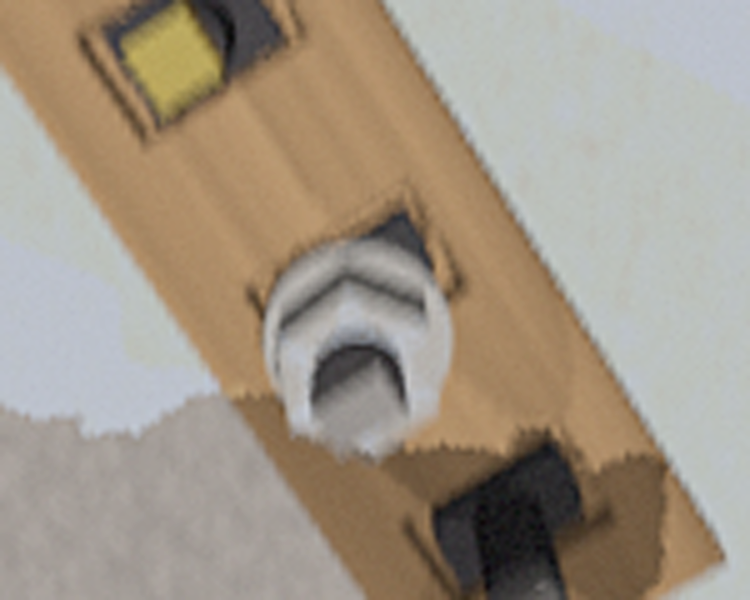

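```bash
python3 - <<'E'
from h import *
c=get_calibration("wrist");K,D=KD(c);Rm=cv2.Rodrigues(np.array(c["rvec"]))[0];t=np.array(c["tvec"]).ravel();o=-Rm.T@t
def ray(px,z):
    n=cv2.undistortPoints(np.array(px,float).reshape(-1,1,2),K,D).reshape(-1,2)
    w=np.c_[n,np.ones(len(n))]@Rm; return o+w*((z-o[2])/w[:,2])[:,None]
cr=lambda a:np.array(a)/5.+[250,150]
A=np.array([.488,.3595])
for nm,q,z in(("low",[[350,285],[278,332],[428,312]],.0595),("top",[[350,262],[273,300],[430,290]],.0815),("tang",[[310,385],[375,360],[405,405],[340,430]],.102),("collar",[[265,335],[455,335],[350,238]],.0595)):
    P=ray(cr(q),z)[:,:2]; d=P-A; print(nm,np.round(P*1000,1),np.round(np.hypot(*d.T)*1000,1),np.round(np.degrees(np.arctan2(d[:,1],d[:,0])),1))
# fit by maximum edge along hexagon low edges
p=np.load("w1.npz")["p"]; g=cv2.cvtColor(p,cv2.COLOR_RGB2GRAY).astype(np.float32); g=cv2.GaussianBlur(g,(0,0),.7)
best=[]
camdir=np.degrees(np.arctan2(o[1]-A[1],o[0]-A[0]))
gm=np.hypot(cv2.Sobel(g,5,1,0),cv2.Sobel(g,5,0,1))
for y in range(0,60,2):
  for dx in range(-3,4):
    for dy in range(-3,4):
      s=0;n=0
      for k in range(6):
        an=np.radians(y+60*k)
        if np.cos(an-np.radians(camdir))<-.1: continue
        nn=np.array([np.cos(an),np.sin(an)]);tt=np.array([-nn[1],nn[0]])
        e=A+[dx/1e3,dy/1e3]+nn*.012+np.linspace(-.0065,.0065,25)[:,None]*tt
        for z in(.0595,.0815):
          px=proj(np.c_[e,np.full(25,z)],c).astype(np.float32)
          s+=cv2.remap(gm,px[:,0],px[:,1],1).mean();n+=1
      best.append((s/n,y,dx,dy))
best.sort(reverse=True);print(camdir,best[:8])
E
```

```text
low [[488.9 358.4]
 [491.6 344.2]
 [498.1 368.5]] [ 1.4 15.7 13.5] [-52.4 -76.6  41.8]
top [[480.9 361.6]
 [481.8 348.4]
 [489.7 371.3]] [ 7.4 12.7 11.9] [ 163.3 -119.1   81.8]
tang [[491.3 350.9]
 [491.5 361.1]
 [499.4 362.5]
 [499.3 352.3]] [ 9.2  3.8 11.8 13.4] [-68.8  24.2  14.7 -32.4]
collar [[491.3 342. ]
 [503.5 371.2]
 [481.6 361.4]] [17.8 19.4  6.7] [-79.4  37.1 163.5]
158.46340657890823 [(np.float32(99.49054), 30, 3, 1), (np.float32(99.43766), 32, 3, 1), (np.float32(99.198975), 34, 3, 1), (np.float32(98.80719), 28, 3, 1), (np.float32(98.726265), 40, 2, 1), (np.float32(98.4002), 42, 2, 1), (np.float32(98.32214), 36, 3, 1), (np.float32(98.01002), 52, 3, -3)]
```

```bash
cat > fit.py <<'E'
from h import *
import itertools
def fit(p,c,A,zl,zh,yaws=range(0,60,3),w=4,st=1.):
    Rm=cv2.Rodrigues(np.array(c["rvec"]))[0];o=-Rm.T@np.array(c["tvec"]).ravel()
    g=cv2.GaussianBlur(cv2.cvtColor(p,cv2.COLOR_RGB2GRAY).astype(np.float32),(0,0),.8)
    gm=np.minimum(np.hypot(cv2.Sobel(g,5,1,0),cv2.Sobel(g,5,0,1)),150)
    cd=np.arctan2(o[1]-A[1],o[0]-A[0]);best=[]
    sm=lambda X:cv2.remap(gm,*proj(X,c).astype(np.float32).T.reshape(2,-1,1),1).mean()
    a=np.linspace(0,2*np.pi,72)
    for dx,dy in itertools.product(np.arange(-w,w+.1,st)/1e3,repeat=2):
        B=A+[dx,dy]; C=np.c_[B+.016*np.c_[np.cos(a),np.sin(a)],np.full(72,zl)]
        # collar outline, far half hidden never; lower circle near half
        sc=sm(C[np.cos(a-cd)>-.3])+sm(C[np.cos(a-cd)<.3])
        for y in yaws:
            s=[]
            for k in range(6):
                an=np.radians(y+60*k);n=np.array([np.cos(an),np.sin(an)]);t=np.array([-n[1],n[0]])
                e=B+n*.012+np.linspace(-.0067,.0067,21)[:,None]*t
                if np.cos(an-cd)>.05: s+= [sm(np.c_[e,np.full(21,zl)]),sm(np.c_[e,np.full(21,zh)])]
                else: s.append(sm(np.c_[e,np.full(21,zh)]))
            best.append((round(float(np.mean(s)+sc/2),1),int(y),*np.round(B*1000,1)))
    best.sort(reverse=True); return best[:6]
E
python3 - <<'E'
from fit import *
o=bot.get_obs();print(o["clock"],o["eef_pos"])
p,d,c=shot("wrist","w2.png");W=cloud(d,c);np.savez("w2.npz",p=p,d=d,W=W,c=c)
Z=W[...,2];v,u=np.mgrid[0:480,0:640];n=(u>280)&(u<360)&(v>170)&(v<260)
for lo,hi in((.098,.11),(.076,.088)):
    q=W[n&(Z>lo)&(Z<hi)]; print(lo,len(q),np.median(q,0)*1000,q.min(0)*1000,q.max(0)*1000)
m=(u>235)&(u<400)&(v>105)&(v<300)&(abs(Z-.02)<.003)
print(cv2.minAreaRect((W[m][:,:2]*1000).astype(np.float32)))
print(fit(p,c,np.array([.490,.359]),.0595,.0815,w=6))
E
```

```text
0.8167 [0.4943157  0.35385574 0.2466611 ]
0.098 204 [488.4938424  359.66045348 101.97242599] [483.91037825 352.96815768  98.1102152 ] [493.50975419 365.97208892 103.60310059]
0.076 563 [484.64744113 361.36158535  80.91329587] [475.5237664  346.70545309  76.01924326] [502.33167363 372.52011134  87.96859812]
((489.1119384765625, 359.3333435058594), (170.43067932128906, 64.35945129394531), 10.376668930053711)
[(200.0, 9, np.float64(489.0), np.float64(360.0)), (197.1, 6, np.float64(489.0), np.float64(360.0)), (195.4, 15, np.float64(489.0), np.float64(360.0)), (194.9, 18, np.float64(489.0), np.float64(360.0)), (194.6, 12, np.float64(489.0), np.float64(360.0)), (193.5, 3, np.float64(489.0), np.float64(360.0))]
```

>>> apply_moves(
  steps=[
    [[-0.0045, 0.009, 0.1], [0, 0, -0.006], 0.65],
    [[-0.0045, 0.009, 0.1], [0, 0, -0.006], 0.65],
    [[0, 0, 0.1], [0, 0, 0], 0.65],
    [[0, 0, 0.1], [0, 0, 0], 0.65],
    [[0, 0, 0.08], [0, 0, 0], 0.65],
    [[0, 0, 0], [0, 0, 0], 0.65],
    [[0, 0, 0], [0, 0, 0], 0.65],
    [[0, 0, 0], [0, 0, 0], 0.65],
  ],
)

```text
clock: 1.53
eef_pos: [0.4892, 0.3613, 0.1532]
tool_rot: [0.175, 0.985, 0.0, 0.0]
ft_force: [0.3, -0.2, 0.8]
grip_width: 0.0552
grasp_force: 0.0
```

```bash
python3 - <<'E'
from fit import *
o=bot.get_obs();print(o["eef_pos"],yaw(),o["joint_vel"].round(3) if hasattr(o["joint_vel"],"round") else o["joint_vel"])
p,d,c=shot("wrist","w3.png");W=cloud(d,c)
Z=W[...,2];q0=proj([[.489,.36,.102]],c)[0];v,u=np.mgrid[0:480,0:640];n=np.hypot(u-q0[0],v-q0[1])<60
q=W[n&(Z>.098)&(Z<.108)]; print(len(q),np.median(q,0)*1000,q.min(0)*1000,q.max(0)*1000,cv2.minAreaRect((q[:,:2]*1000).astype(np.float32)))
print(fit(p,c,np.array([.489,.36]),.0595,.0815,w=3,yaws=range(0,60,2)))
togo(489,360,78,8,70)
E
```

```text
[0.48924446 0.36128036 0.15318948] 69.84482865649052 [-0.002 -0.015  0.02  -0.004 -0.    -0.001]
446 [488.22987045 359.87824183 101.77900125] [483.55789502 353.18089262  98.00127096] [493.57469246 366.17474442 103.51031501] ((488.8001403808594, 359.6033935546875), (8.654542922973633, 12.466896057128906), 10.431702613830566)
[(189.2, 16, np.float64(488.0), np.float64(360.0)), (188.7, 16, np.float64(489.0), np.float64(360.0)), (188.3, 14, np.float64(488.0), np.float64(360.0)), (188.0, 18, np.float64(489.0), np.float64(360.0)), (187.9, 18, np.float64(488.0), np.float64(360.0)), (187.8, 14, np.float64(489.0), np.float64(360.0))]
rows 8 shift/row [ 0.0001 -0.0011  0.0473] turn deg CW(+z tool) -0.16 per-row -0.0001
```

View pics/w3.png

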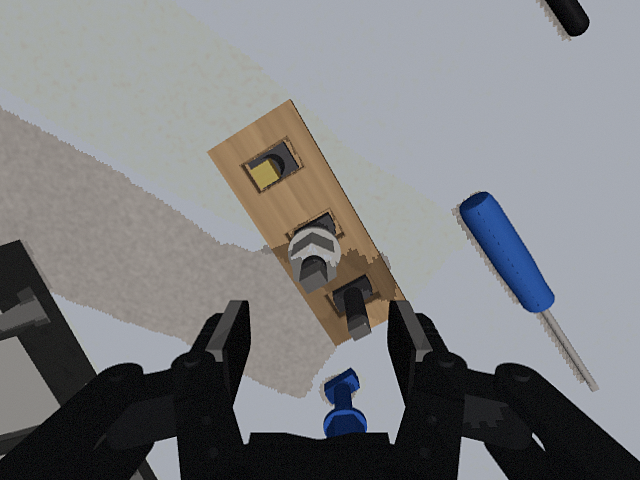

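>>> apply_moves(
  steps=[
    [[0, -0.004, 0.08], [0, 0, -0.017], 0.65],
    [[0, -0.004, 0.08], [0, 0, 0], 0.65],
    [[0, 0, 0.08], [0, 0, 0], 0.65],
    [[0, 0, 0.08], [0, 0, 0], 0.65],
    [[0, 0, 0.05], [0, 0, 0], 0.65],
    [[0, 0, 0], [0, 0, 0], 0.65],
    [[0, 0, 0], [0, 0, 0], 0.5],
    [[0, 0, 0], [0, 0, 0], 0.4],
  ],
)

```text
clock: 2.25
eef_pos: [0.4895, 0.3599, 0.0798]
tool_rot: [0.149, 0.989, 0.001, 0.001]
ft_force: [-0.2, 0.6, 0.7]
grip_width: 0.034
grasp_force: 0.0
```

>>> apply_moves(
  steps=[
    [[0, 0, 0], [0, 0, 0], 0.3],
    [[0, 0, 0], [0, 0, 0], 0.2],
    [[0, 0, 0], [0, 0, 0], 0.1],
    [[0, 0, 0], [0, 0, 0], 0],
    [[0, 0, 0], [0, 0, 0], 0],
    [[0, 0, 0], [0, 0, 0], 0],
    [[0, 0, 0], [0, 0, 0], 0],
    [[0, 0, 0], [0, 0, 0], 0],
  ],
)

```text
clock: 2.92
eef_pos: [0.4894, 0.3596, 0.08]
tool_rot: [0.149, 0.989, 0.001, 0.001]
ft_force: [-1.0, -1.2, 5.5]
grip_width: 0.0225
grasp_force: 58.8
```

```bash
python3 - <<'E'
from fit import *
o=bot.get_obs();print(o["eef_pos"],yaw(),o["grip_width"],o["grasp_force"],o["ft_force"],o["ft_torque"])
p,d,c=shot("wrist","w4.png");W=cloud(d,c);Z=W[...,2]
q0=proj([[.489,.36,.102]],c)[0];v,u=np.mgrid[0:480,0:640];n=np.hypot(u-q0[0],v-q0[1])<60
q=W[n&(Z>.096)&(Z<.108)]; print(q0,len(q),np.median(q,0)*1000,cv2.minAreaRect((q[:,:2]*1000).astype(np.float32)))
E
```

```text
[0.48942088 0.35956651 0.07995383] 72.87614267560814 0.0225295540872558 58.837889135756996 [-0.98446278 -1.16298663  5.51607822] [-0.43309435  0.18377716  0.02552621]
[316.05773397 373.88874139] 2880 [487.31519556 360.846702   100.94053873] ((489.0386657714844, 360.12054443359375), (32.66059112548828, 24.039445877075195), 72.56114959716797)
```

View pics/w4.png

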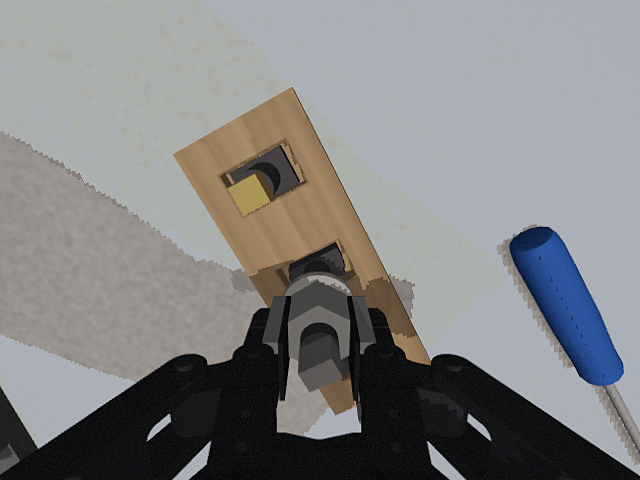

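>>> apply_moves(
  steps=[
    [[0, 0, -0.03], [0, 0, 0], 0],
    [[0, 0, -0.06], [0, 0, 0], 0],
    [[0, 0, -0.1], [0, 0, 0], 0],
    [[0, 0, -0.12], [0, 0, 0], 0],
    [[0, 0, -0.12], [0, 0, 0], 0],
    [[0, 0, -0.02], [0, 0, 0], 0],
    [[0, 0, 0], [0, 0, 0], 0],
    [[0, 0, 0], [0, 0, 0], 0],
  ],
)

```text
clock: 3.63
eef_pos: [0.4882, 0.3591, 0.1673]
tool_rot: [0.149, 0.989, -0.0, -0.0]
ft_force: [0.1, 0.0, -2.6]
grip_width: 0.0224
grasp_force: 59.1
```

```bash
cat >> fit.py <<'E'
def tang(c,W,zmin,zmax=.4,r=.0095):
    o=bot.get_obs();T=np.array(o["eef_pos"]);Z=W[...,2]
    n=(np.hypot(W[...,0]-T[0],W[...,1]-T[1])<r)&(Z>zmin)&(Z<zmax)
    q=W[n]; top=np.percentile(q[:,2],90); q=q[q[:,2]>top-.003]
    return len(q),top*1000,cv2.minAreaRect((q[:,:2]*1000).astype(np.float32)),T*1000,yaw()
E
python3 - <<'E'
from fit import *
o=bot.get_obs();print(o["grip_width"],o["grasp_force"],o["ft_force"],o["joint_pos"])
p,d,c=shot("wrist");W=cloud(d,c); print(tang(c,W,bot.get_obs()["eef_pos"][2]+.015))
p,d,c=shot("top");W=cloud(d,c);Z=W[...,2];v,u=np.mgrid[0:480,0:640]
X=W[...,0]*1000;Y=W[...,1]*1000
a=np.radians(-2.78);ca,sa=np.cos(a),np.sin(a)
px=(X-549.2)*ca+(Y+61.1)*sa; py=-(X-549.2)*sa+(Y+61.1)*ca
np.savez("top2.npz",p=p,d=d,px=px,py=py,Z=Z)
def line(m,nm): print(nm,m.sum(),[np.round(np.nanpercentile(px[m],k),1) for k in(1,50,99)],[np.round(np.nanpercentile(py[m],k),1) for k in(1,50,99)])
hsv=cv2.cvtColor(p,cv2.COLOR_RGB2HSV);blue=(hsv[...,0]>95)&(hsv[...,0]<125)&(hsv[...,1]>110)
line(blue&(abs(Z-.063)<.006)&(abs(px)<38)&(py>-20),"free ear")
line((abs(Z-.063)<.006)&(abs(px)<38)&(py<-60)&blue,"other ear")
line((abs(px)<20)&(py>70)&(py<195)&(Z<.036),"slot low")
for yy in range(75,200,15):
    m=(abs(py-yy)<8)&(abs(px)<30); low=m&(Z<.037); print(yy,low.sum(),np.round(px[low].mean(),1) if low.sum() else 0,end="; ")
for k in(1,-1):
    m=(abs(px-90*k)<20)&(abs(py)<195)&(Z<.036);print(k,m.sum(),px[m].mean() if m.any() else 0)
E
```

```text
0.02236594724937981 59.13743144265027 [ 0.12397393  0.02872934 -2.5680643 ] [6.34083216e-01 4.93797306e-01 1.62128289e-01 1.24026115e+00
 1.46225971e-04 9.32707113e-01]
(1083, np.float64(189.9068294029333), ((485.8312072753906, 359.8888854980469), (15.510051727294922, 12.777143478393555), 12.176815032958984), array([487.73580343, 358.66728376, 166.40510832]), np.float64(72.88751680027036))
free ear 444 [np.float64(-32.0), np.float64(0.7), np.float64(32.6)] [np.float64(-14.0), np.float64(25.5), np.float64(68.1)]
other ear 363 [np.float64(-32.8), np.float64(1.1), np.float64(31.9)] [np.float64(-170.5), np.float64(-127.6), np.float64(-93.4)]
slot low 202 [np.float64(-5.5), np.float64(3.4), np.float64(10.4)] [np.float64(72.5), np.float64(132.9), np.float64(192.9)]
75 29 3.1; 90 28 2.4; 105 25 3.4; 120 24 1.9; 135 27 2.8; 150 29 2.7; 165 25 3.3; 180 26 3.9; 195 20 2.9; 1 434 94.1048151403224
-1 480 -88.75870634156068
```

>>> apply_moves(
  steps=[
    [[-0.06, -0.106, 0], [0, 0, 0], 0],
    [[-0.1, -0.178, 0], [0, 0, 0], 0],
    [[-0.1, -0.178, 0], [0, 0, 0], 0],
    [[-0.1, -0.178, 0], [0, 0, 0], 0],
    [[-0.1, -0.178, 0], [0, 0, 0], 0],
    [[-0.1, -0.178, 0], [0, 0, 0], 0],
    [[-0.1, -0.178, 0], [0, 0, 0], 0],
    [[-0.113, -0.2, 0], [0, 0, 0], 0],
  ],
)

```text
clock: 4.4
eef_pos: [0.5536, 0.0535, 0.1665]
tool_rot: [0.149, 0.989, -0.0, -0.002]
ft_force: [0.6, -0.3, -3.8]
grip_width: 0.0222
grasp_force: 59.2
```

>>> apply_moves(
  steps=[
    [[0, 0, 0], [0, 0, -0.038], 0],
    [[0, 0, 0], [0, 0, -0.038], 0],
    [[0, 0, 0], [0, 0, -0.038], 0],
    [[0, 0, 0], [0, 0, -0.038], 0],
    [[0, 0, 0], [0, 0, -0.038], 0],
    [[0, 0, 0], [0, 0, -0.038], 0],
    [[0, 0, 0], [0, 0, -0.038], 0],
    [[0, 0, 0], [0, 0, -0.038], 0],
  ],
)

```text
clock: 5.07
eef_pos: [0.5535, 0.0552, 0.1662]
tool_rot: [-0.325, 0.946, 0.0, -0.002]
ft_force: [-0.6, 0.2, -1.4]
grip_width: 0.0223
grasp_force: 59.4
```

>>> apply_moves(
  steps=[
    [[0, 0, 0], [0, 0, -0.038], 0],
    [[0, 0, 0], [0, 0, -0.038], 0],
    [[0, 0, 0], [0, 0, -0.038], 0],
    [[0, 0, 0], [0, 0, -0.038], 0],
    [[0, 0, 0], [0, 0, -0.038], 0],
    [[0, 0, 0], [0, 0, -0.038], 0],
    [[0, 0, 0], [0, 0, -0.038], 0],
    [[0, 0, 0], [0, 0, -0.038], 0],
  ],
)

```text
clock: 5.73
eef_pos: [0.5535, 0.0552, 0.1663]
tool_rot: [0.723, -0.69, -0.001, 0.001]
ft_force: [0.0, 0.1, -2.4]
grip_width: 0.0228
grasp_force: 59.4
```

>>> apply_moves(
  steps=[
    [[0, 0, 0], [0, 0, -0.038], 0],
    [[0, 0, 0], [0, 0, -0.038], 0],
    [[0, 0, 0], [0, 0, -0.038], 0],
    [[0, 0, 0], [0, 0, -0.038], 0],
    [[0, 0, 0], [0, 0, -0.038], 0],
    [[0, 0, 0], [0, 0, -0.038], 0],
    [[0, 0, 0], [0, 0, -0.038], 0],
    [[0, 0, 0], [0, 0, -0.018], 0],
  ],
)

```text
clock: 6.4
eef_pos: [0.5535, 0.0552, 0.1663]
tool_rot: [0.95, -0.311, -0.002, 0.001]
ft_force: [-0.0, 0.9, -2.0]
grip_width: 0.0226
grasp_force: 59.4
```

```bash
python3 - <<'E'
from fit import *
o=bot.get_obs();print(o["clock"],o["grip_width"],o["grasp_force"],o["joint_pos"])
p,d,c=shot("wrist","w5.png");W=cloud(d,c); print(tang(c,W,bot.get_obs()["eef_pos"][2]+.02))
np.savez("w5.npz",p=p,d=d,W=W)
E
```

```text
6.4 0.022596744654394613 59.43819366962998 [ 9.94486387e-02  4.00598698e-01  1.22906937e-02  1.18622216e+00
  6.65466971e-05 -2.40905712e+00]
(973, np.float64(188.72865407970463), ((555.8905029296875, 55.11315155029297), (13.286913871765137, 13.762085914611816), 78.84745788574219), array([553.48072554,  55.26037398, 166.31217686]), np.float64(-126.27874507762948))
```

View pics/w5.png

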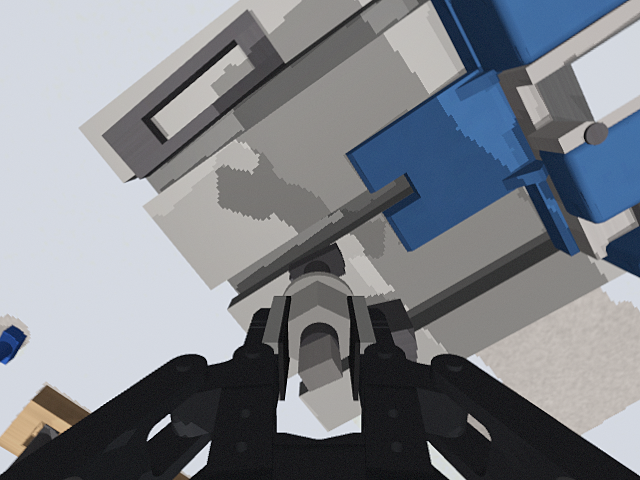

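```bash
cat >> fit.py <<'E'
PC=np.array([549.2,-61.1]);PA=np.radians(-2.78)
def p2w(x,y): return PC[0]+x*np.cos(PA)-y*np.sin(PA),PC[1]+x*np.sin(PA)+y*np.cos(PA)
def w2p(X,Y): return (X-PC[0])*np.cos(PA)+(Y-PC[1])*np.sin(PA),-(X-PC[0])*np.sin(PA)+(Y-PC[1])*np.cos(PA)
def slot(d,c,W,ys,z=.045):
    xs=np.arange(-25,25.1,.25);out=[]
    for y in ys:
        X,Y=p2w(xs,y); q=proj(np.c_[X/1e3,Y/1e3,np.full(len(xs),z)],c)
        q=q.round().astype(int); ok=(q[:,0]>=0)&(q[:,0]<640)&(q[:,1]>=0)&(q[:,1]<480)
        if not ok.all(): continue
        h=W[q[:,1],q[:,0],2]
        m=h<z-.004
        if m.any() and np.nanmax(h)<z+.006: out.append((y,xs[m].min(),xs[m].max(),m.sum()*.25))
    return out
def tangfit(p,c,B,zt,yaws,w=3):
    g=cv2.GaussianBlur(cv2.cvtColor(p,cv2.COLOR_RGB2GRAY).astype(np.float32),(0,0),.8)
    gm=np.minimum(np.hypot(cv2.Sobel(g,5,1,0),cv2.Sobel(g,5,0,1)),150);best=[]
    t=np.linspace(-1,1,25);o=np.ones(25)
    E=np.r_[np.c_[6*t,4*o],np.c_[6*t,-4*o],np.c_[6*o,4*t],np.c_[-6*o,4*t]]/1e3
    for a in yaws:
        ca,sa=np.cos(np.radians(a)),np.sin(np.radians(a));F=E@np.array([[ca,sa],[-sa,ca]])
        for dx,dy in itertools.product(np.arange(-w,w+.1,.5)/1e3,repeat=2):
            X=np.c_[F+B+[dx,dy],np.full(100,zt)];best.append((round(float(cv2.remap(gm,*proj(X,c).astype(np.float32).T.reshape(2,-1,1),1).mean()),1),float(a),round((B[0]+dx)*1e3,1),round((B[1]+dy)*1e3,1)))
    best.sort(reverse=True);return best[:5]
E
python3 - <<'E'
from fit import *
p,d,c=shot("wrist");W=cloud(d,c);o=bot.get_obs();print(o["eef_pos"],yaw())
for r in slot(d,c,W,range(70,200,6)): print(r)
T=np.array(o["eef_pos"])
for z in(.187,.1885,.190): print(z,tangfit(p,c,T[:2],z,range(70,110,2)))
# plate edges check: px extremes of z~45 by rows
Z=W[...,2];P=np.array(w2p(W[...,0]*1e3,W[...,1]*1e3))
E
```

```text
[0.55356413 0.05522027 0.16647411] -126.57082365457549
(76, np.float64(-6.0), np.float64(10.0), np.float64(16.25))
(82, np.float64(-6.75), np.float64(9.75), np.float64(16.75))
(88, np.float64(-7.0), np.float64(9.75), np.float64(17.0))
(94, np.float64(-7.0), np.float64(9.75), np.float64(17.0))
(100, np.float64(-6.5), np.float64(9.75), np.float64(16.5))
(106, np.float64(-6.5), np.float64(9.75), np.float64(16.5))
(196, np.float64(-7.25), np.float64(10.0), np.float64(17.5))
0.187 [(123.3, 82.0, np.float64(553.1), np.float64(56.2)), (122.8, 80.0, np.float64(553.1), np.float64(56.2)), (118.9, 84.0, np.float64(553.1), np.float64(56.2)), (117.8, 78.0, np.float64(553.1), np.float64(56.2)), (113.3, 80.0, np.float64(553.6), np.float64(56.2))]
0.1885 [(128.2, 82.0, np.float64(554.1), np.float64(55.7)), (127.9, 80.0, np.float64(554.1), np.float64(55.7)), (123.5, 84.0, np.float64(554.1), np.float64(55.7)), (123.3, 78.0, np.float64(554.1), np.float64(55.7)), (115.7, 76.0, np.float64(554.1), np.float64(55.7))]
0.19 [(126.0, 80.0, np.float64(555.1), np.float64(55.2)), (124.8, 82.0, np.float64(555.1), np.float64(55.2)), (121.6, 78.0, np.float64(555.1), np.float64(55.2)), (119.0, 84.0, np.float64(555.1), np.float64(55.2)), (113.5, 76.0, np.float64(555.1), np.float64(55.2))]
```

>>> apply_moves(
  steps=[
    [[0, 0, 0], [0, 0, -0.0344], 0],
    [[0.0084, -0.0044, 0], [0, 0, 0], 0],
    [[0, 0, 0.05], [0, 0, 0], 0],
    [[0, 0, 0.05], [0, 0, 0], 0],
    [[0, 0, 0.05], [0, 0, 0], 0],
    [[0, 0, 0.04], [0, 0, 0], 0],
    [[0, 0, 0], [0, 0, 0], 0],
    [[0, 0, 0], [0, 0, 0], 0],
  ],
)

```text
clock: 7.17
eef_pos: [0.5557, 0.0552, 0.1291]
tool_rot: [0.965, -0.262, -0.001, 0.0]
ft_force: [-0.7, 0.0, -2.8]
grip_width: 0.0227
grasp_force: 59.5
```

```bash
python3 - <<'E'
from fit import *
p,d,c=shot("wrist","w6.png");W=cloud(d,c);o=bot.get_obs();print(o["eef_pos"],yaw(),w2p(*(np.array(o["eef_pos"])[:2]*1e3)))
for r in slot(d,c,W,range(70,200,4)): print(r[0],*map(float,r[1:]))
T=np.array(o["eef_pos"])
for z in(.021,.0225,.024):
    for b in tangfit(p,c,T[:2],z+T[2],range(76,100,2))[:2]: print(z,b,w2p(b[2],b[3]))
cv2.imwrite("pics/crop6.png",cv2.resize(p[130:330,200:440],None,fx=3,fy=3,interpolation=cv2.INTER_CUBIC)[...,::-1])
E
```

```text
[0.55632945 0.05521085 0.12990293] -120.38464883515245 (np.float64(1.4798557420751317), np.float64(116.51975223985387))
74 -6.75 10.0 17.0
78 -6.5 9.75 16.5
82 -7.0 9.75 17.0
86 -6.25 10.0 16.5
90 -6.75 10.0 17.0
94 -6.25 9.5 16.0
98 -6.25 9.75 16.25
102 -6.25 9.75 16.25
186 -6.25 10.25 16.75
190 -6.25 10.0 16.5
194 -6.5 10.0 16.75
198 -6.0 9.75 16.0
0.021 (121.3, 86.0, np.float64(556.3), np.float64(55.7)) (np.float64(1.4267136619005356), np.float64(117.00689931848869))
0.021 (120.8, 88.0, np.float64(556.3), np.float64(55.7)) (np.float64(1.4267136619005356), np.float64(117.00689931848869))
0.0225 (118.0, 86.0, np.float64(557.3), np.float64(55.2)) (np.float64(2.449787349033749), np.float64(116.55598887206318))
0.0225 (117.5, 88.0, np.float64(557.3), np.float64(55.2)) (np.float64(2.449787349033749), np.float64(116.55598887206318))
0.024 (108.7, 86.0, np.float64(558.3), np.float64(54.7)) (np.float64(3.4728610361669636), np.float64(116.10507842563769))
0.024 (108.0, 88.0, np.float64(558.3), np.float64(54.7)) (np.float64(3.4728610361669636), np.float64(116.10507842563769))
```

View pics/crop6.png

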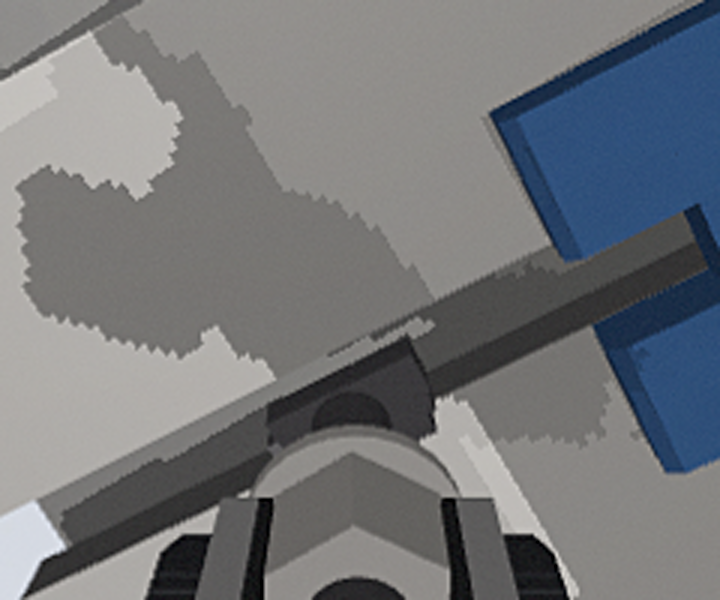

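>>> apply_moves(
  steps=[
    [[-0.003, 0.0018, 0], [0, 0, 0], 0],
    [[0, 0, 0], [0, 0, 0], 0],
    [[0, 0, 0.02], [0, 0, 0], 0],
    [[0, 0, 0.02], [0, 0, 0], 0],
    [[0, 0, 0.02], [0, 0, 0], 0],
    [[0, 0, 0.02], [0, 0, 0], 0],
    [[0, 0, 0.01], [0, 0, 0], 0],
    [[0, 0, 0], [0, 0, 0], 0],
  ],
)

```text
clock: 7.88
eef_pos: [0.5552, 0.0552, 0.1113]
tool_rot: [0.965, -0.262, -0.001, 0.0]
ft_force: [-1.0, -0.5, -1.8]
grip_width: 0.0227
grasp_force: 59.6
```

>>> apply_moves(
  steps=[
    [[0.0012, -0.0006, 0.02], [0, 0, 0], 0],
    [[0, 0, 0.02], [0, 0, 0], 0],
    [[0, 0, 0.02], [0, 0, 0], 0],
    [[0, 0, 0.02], [0, 0, 0], 0],
    [[0, 0, 0.02], [0, 0, 0], 0],
    [[0, 0, 0.018], [0, 0, 0], 0],
    [[0, 0, 0], [0, 0, 0], 0],
    [[0, 0, 0], [0, 0, 0], 0],
  ],
)

```text
clock: 8.55
eef_pos: [0.5563, 0.0552, 0.0884]
tool_rot: [0.965, -0.262, 0.0, 0.0]
ft_force: [-0.1, -0.2, -2.4]
grip_width: 0.0224
grasp_force: 59.5
```

```bash
python3 - <<'E'
from fit import *
o=bot.get_obs();T=np.array(o["eef_pos"]);print(T,yaw(),w2p(*(T[:2]*1e3)),o["ft_force"],o["ft_torque"])
E
```

```text
[0.55627194 0.05519027 0.08843859] -120.36723394496052 (np.float64(1.4234048891588769), np.float64(116.49641144449603)) [-0.09760011 -0.19870699 -2.37327222] [-0.02558775  0.06403085  0.05557715]
```

>>> apply_moves(
  steps=[
    [[-0.002, 0.0013, 0.006], [0, 0, 0], 0],
    [[0, 0, 0], [0, 0, 0], 0],
    [[0, 0, 0], [0, 0, 0.025], 0],
    [[0, 0, 0], [0, 0, 0.025], 0],
    [[0, 0, 0], [0, 0, 0.025], 0],
    [[0, 0, 0], [0, 0, 0.025], 0],
    [[0, 0, 0], [0, 0, 0.025], 0],
    [[0, 0, 0], [0, 0, 0.025], 0],
  ],
)

```text
clock: 9.22
eef_pos: [0.556, 0.0552, 0.0878]
tool_rot: [0.876, -0.482, 0.0, -0.0]
ft_force: [0.0, -0.2, -2.1]
grip_width: 0.0224
grasp_force: 59.5
```

```bash
cat > st.py <<'E'
from fit import *
o=bot.get_obs();T=np.array(o["eef_pos"]);print("t",o["clock"],"T",(T*1e3).round(2),"yaw",round(yaw(),2),"plate",np.round(w2p(*(T[:2]*1e3)),2),"F",np.round(o["ft_force"],2),"M",np.round(o["ft_torque"],3),"g",round(o["grip_width"]*1e3,2),"q6",round(o["joint_pos"][5],2))
E
python3 st.py
```

```text
t 9.2167 T [555.95  55.21  87.84] yaw -147.58 plate [  1.11 116.5 ] F [ 0.   -0.18 -2.08] M [-0.021  0.045 -0.027] g 22.42 q6 -2.04
```

>>> apply_moves(
  steps=[
    [[0, 0, 0], [0, 0, 0.03], 0],
    [[0, 0, 0], [0, 0, 0.03], 0],
    [[0, 0, 0], [0, 0, 0.03], 0],
    [[0, 0, 0], [0, 0, 0.03], 0],
    [[0, 0, 0], [0, 0, 0.03], 0],
    [[0, 0, 0], [0, 0, 0.03], 0],
    [[0, 0, 0], [0, 0, 0.02], 0],
    [[0, 0, 0], [0, 0, 0], 0],
  ],
)

```text
clock: 9.88
eef_pos: [0.5556, 0.0553, 0.0877]
tool_rot: [-0.686, 0.728, 0.0, 0.0]
ft_force: [-0.6, 0.1, -2.1]
grip_width: 0.0224
grasp_force: 59.5
```

```bash
python3 st.py
```

```text
t 9.8833 T [555.58  55.33  87.65] yaw 176.59 plate [  0.72 116.6 ] F [-0.65  0.11 -2.13] M [0.081 0.13  0.038] g 22.39 q6 -1.41
```

>>> apply_moves(
  steps=[
    [[0, 0, 0], [0, 0, 0.025], 0],
    [[0, 0, 0], [0, 0, 0.025], 0],
    [[0, 0, 0], [0, 0, 0.025], 0],
    [[0, 0, 0], [0, 0, 0.025], 0],
    [[0, 0, 0], [0, 0, 0.025], 0],
    [[0, 0, 0], [0, 0, 0.025], 0],
    [[0, 0, 0], [0, 0, 0], 0],
    [[0, 0, 0], [0, 0, 0], 0],
  ],
)

```text
clock: 10.55
eef_pos: [0.5556, 0.0552, 0.0876]
tool_rot: [-0.499, 0.867, 0.0, 0.0]
ft_force: [0.4, 0.8, -2.0]
grip_width: 0.0223
grasp_force: 59.5
```

```bash
python3 st.py; python3 - <<'E'
from fit import *
p,d,c=shot("wrist","w7.png");T=np.array(bot.get_obs()["eef_pos"])
for b in tangfit(p,c,T[:2],.0215+T[2],range(-24,24,2))[:4]: print(b)
E
```

```text
t 10.55 T [555.61  55.24  87.62] yaw 149.82 plate [  0.76 116.51] F [ 0.42  0.79 -2.01] M [0.102 0.196 0.008] g 22.3 q6 -0.94
(118.6, -2.0, np.float64(555.6), np.float64(56.7))
(116.4, 0.0, np.float64(555.6), np.float64(56.7))
(116.0, -4.0, np.float64(555.6), np.float64(56.7))
(110.9, -4.0, np.float64(556.1), np.float64(56.7))
```

>>> apply_moves(
  steps=[
    [[0, 0, -0.003], [0, 0, 0], 0],
    [[0, 0, -0.003], [0, 0, 0], 0],
    [[0, 0, -0.002], [0, 0, 0], 0],
    [[0, 0, -0.001], [0, 0, 0], 0],
    [[0, 0, 0], [0, 0, 0], 0],
    [[0, 0, 0], [0, 0, 0], 0],
    [[0, 0, 0], [0, 0, 0], 0],
    [[0, 0, 0], [0, 0, 0], 0],
  ],
)

```text
clock: 11.27
eef_pos: [0.5556, 0.0551, 0.0893]
tool_rot: [-0.497, 0.868, -0.0, -0.0]
ft_force: [-0.6, -0.3, -1.4]
grip_width: 0.0224
grasp_force: 59.5
```

```bash
python3 st.py
```

```text
t 11.2667 T [555.59  55.13  89.3 ] yaw 149.64 plate [  0.75 116.4 ] F [-0.59 -0.31 -1.44] M [-0.041  0.151  0.017] g 22.37 q6 -0.94
```

>>> apply_moves(
  steps=[
    [[0, 0, -0.001], [0, 0, 0], 0],
    [[0, 0, -0.001], [0, 0, 0], 0],
    [[0, 0, -0.001], [0, 0, 0], 0],
    [[0, 0, 0], [0, 0, 0], 0],
    [[0, 0, 0], [0, 0, 0], 0],
    [[0, 0, 0], [0, 0, 0], 0],
    [[0, 0, 0], [0, 0, 0], 0],
    [[0, 0, 0], [0, 0, 0], 0],
  ],
)

```text
clock: 11.93
eef_pos: [0.5555, 0.0551, 0.0895]
tool_rot: [-0.497, 0.868, 0.0, -0.0]
ft_force: [1.3, -0.2, -8.6]
grip_width: 0.0225
grasp_force: 59.0
```

```bash
python3 st.py
```

```text
t 11.9333 T [555.51  55.11  89.53] yaw 149.64 plate [  0.66 116.38] F [ 1.34 -0.25 -8.6 ] M [-0.16  -0.325  0.013] g 22.47 q6 -0.94
```

>>> apply_moves(
  steps=[
    [[0, 0, 0.001], [0, 0, 0], 0],
    [[0.038, -0.02, 0], [0, 0, 0], 0],
    [[0.038, -0.02, 0], [0, 0, 0], 0],
    [[0.038, -0.02, 0], [0, 0, 0], 0],
    [[0.019, -0.01, 0], [0, 0, 0], 0],
    [[0, 0, 0], [0, 0, 0], 0],
    [[0, 0, 0], [0, 0, 0], 0],
    [[0, 0, 0], [0, 0, 0], 0],
  ],
)

```text
clock: 12.6
eef_pos: [0.5539, 0.0244, 0.0895]
tool_rot: [-0.497, 0.868, -0.0, -0.001]
ft_force: [-0.5, -0.0, -7.9]
grip_width: 0.0222
grasp_force: 59.1
```

```bash
python3 st.py
```

```text
t 12.6 T [553.91  24.36  89.55] yaw 149.59 plate [ 0.56 85.58] F [-0.46 -0.02 -7.88] M [ 0.026  0.053 -0.026] g 22.17 q6 -1.0
```

>>> apply_moves(
  steps=[
    [[0.031, -0.016, 0], [0, 0, 0], 0],
    [[0.031, -0.016, 0], [0, 0, 0], 0],
    [[0.016, -0.008, 0], [0, 0, 0], 0],
    [[0.016, -0.008, 0], [0, 0, 0], 0],
    [[0, 0, 0], [0, 0, 0], 0],
    [[0, 0, 0], [0, 0, 0], 0],
    [[0, 0, 0], [0, 0, 0], 0],
    [[0, 0, 0], [0, 0, 0], 0],
  ],
)

```text
clock: 13.27
eef_pos: [0.553, 0.0038, 0.0896]
tool_rot: [-0.497, 0.868, -0.0, -0.0]
ft_force: [0.2, 1.3, -10.3]
grip_width: 0.0226
grasp_force: 59.1
```

```bash
python3 st.py
```

```text
t 13.2667 T [552.99   3.8   89.59] yaw 149.63 plate [ 0.63 65.01] F [  0.21   1.34 -10.32] M [ 0.509 -0.01   0.013] g 22.57 q6 -1.03
```

>>> apply_moves(
  steps=[
    [[0.0066, -0.0035, 0.0005], [0, 0, 0], 0],
    [[0.0066, -0.0035, 0], [0, 0, 0], 0],
    [[0.0066, -0.0035, 0], [0, 0, 0], 0],
    [[0.0044, -0.0023, 0], [0, 0, 0], 0],
    [[0, 0, 0], [0, 0, 0], 0],
    [[0, 0, 0], [0, 0, 0], 0],
    [[0, 0, 0], [0, 0, 0], 0],
    [[0, 0, 0], [0, 0, 0], 0],
  ],
)

```text
clock: 13.93
eef_pos: [0.5528, -0.0013, 0.0896]
tool_rot: [-0.497, 0.868, 0.0, -0.0]
ft_force: [-0.1, 4.6, -9.3]
grip_width: 0.0223
grasp_force: 59.2
```

```bash
python3 st.py
```

```text
t 13.9333 T [552.76  -1.33  89.6 ] yaw 149.64 plate [ 0.65 59.87] F [-0.1   4.56 -9.33] M [1.085 0.012 0.01 ] g 22.33 q6 -1.04
```

>>> apply_moves(
  steps=[
    [[0.0044, -0.0023, 0], [0, 0, 0], 0],
    [[0, 0, 0], [0, 0, 0], 0],
    [[0, 0, 0], [0, 0, 0], 0],
    [[0, 0, 0], [0, 0, 0], 0],
    [[0, 0, 0], [0, 0, 0], 0],
    [[0, 0, 0], [0, 0, 0], 0],
    [[0, 0, 0], [0, 0, 0], 0],
    [[0, 0, 0], [0, 0, 0], 0],
  ],
)

```text
clock: 14.6
eef_pos: [0.5527, -0.0024, 0.0896]
tool_rot: [-0.497, 0.868, 0.0, -0.0]
ft_force: [0.1, 4.4, -9.8]
grip_width: 0.0225
grasp_force: 59.2
```

```bash
python3 st.py
```

```text
t 14.6 T [552.69  -2.36  89.59] yaw 149.64 plate [ 0.64 58.84] F [ 0.14  4.44 -9.8 ] M [ 1.19   0.115 -0.021] g 22.49 q6 -1.05
```

>>> apply_moves(
  steps=[
    [[0.0044, -0.0023, 0], [0, 0, 0], 0],
    [[0, 0, 0], [0, 0, 0], 0],
    [[0.0044, -0.0023, 0], [0, 0, 0], 0],
    [[0, 0, 0], [0, 0, 0], 0],
    [[0, 0, 0], [0, 0, 0], 0],
    [[0, 0, 0], [0, 0, 0], 0],
    [[0, 0, 0], [0, 0, 0], 0],
    [[0, 0, 0], [0, 0, 0], 0],
  ],
)

```text
clock: 15.27
eef_pos: [0.5526, -0.0044, 0.0896]
tool_rot: [-0.497, 0.868, -0.0, -0.0]
ft_force: [0.5, 4.6, -9.7]
grip_width: 0.0225
grasp_force: 59.2
```

```bash
python3 st.py
```

```text
t 15.2667 T [552.64  -4.41  89.59] yaw 149.64 plate [ 0.68 56.79] F [ 0.54  4.62 -9.71] M [1.107 0.102 0.141] g 22.55 q6 -1.05
```

>>> apply_moves(
  steps=[
    [[0.0044, -0.0023, 0], [0, 0, 0], 0],
    [[0, 0, 0], [0, 0, 0], 0],
    [[0.0022, -0.0012, 0], [0, 0, 0], 0],
    [[0, 0, 0], [0, 0, 0], 0],
    [[0, 0, 0], [0, 0, 0], 0],
    [[0, 0, 0], [0, 0, 0], 0],
    [[0, 0, 0], [0, 0, 0], 0],
    [[0, 0, 0], [0, 0, 0], 0],
  ],
)

```text
clock: 15.93
eef_pos: [0.5526, -0.0059, 0.0896]
tool_rot: [-0.497, 0.868, -0.0, -0.0]
ft_force: [0.7, 4.8, -8.9]
grip_width: 0.0225
grasp_force: 59.2
```

```bash
python3 st.py
```

```text
t 15.9333 T [552.57  -5.86  89.62] yaw 149.64 plate [ 0.68 55.33] F [ 0.73  4.79 -8.94] M [1.208 0.123 0.123] g 22.46 q6 -1.05
```

>>> apply_moves(
  steps=[
    [[0.0033, -0.0017, 0], [0, 0, 0], 0],
    [[0, 0, 0], [0, 0, 0], 0],
    [[0.0033, -0.0017, 0], [0, 0, 0], 0],
    [[0, 0, 0], [0, 0, 0], 0],
    [[0, 0, 0], [0, 0, 0], 0],
    [[0, 0, 0], [0, 0, 0], 0],
    [[0, 0, 0], [0, 0, 0], 0],
    [[0, 0, 0], [0, 0, 0], 0],
  ],
)

```text
clock: 16.6
eef_pos: [0.5525, -0.0068, 0.0896]
tool_rot: [-0.497, 0.867, 0.001, 0.0]
ft_force: [0.2, 6.3, -9.4]
grip_width: 0.0224
grasp_force: 59.2
```

```bash
python3 st.py
```

```text
t 16.6 T [552.51  -6.77  89.62] yaw 149.66 plate [ 0.68 54.43] F [ 0.24  6.33 -9.39] M [1.56  0.098 0.053] g 22.42 q6 -1.05
```

>>> apply_moves(
  steps=[
    [[0.0033, -0.0017, 0], [0, 0, 0], 0],
    [[0, 0, 0], [0, 0, 0], 0],
    [[0, 0, 0], [0, 0, 0], 0],
    [[0, 0, 0], [0, 0, 0], 0],
    [[0, 0, 0], [0, 0, 0], 0],
    [[0, 0, 0], [0, 0, 0], 0],
    [[0, 0, 0], [0, 0, 0], 0],
    [[0, 0, 0], [0, 0, 0], 0],
  ],
)

```text
clock: 17.27
eef_pos: [0.5525, -0.0069, 0.0896]
tool_rot: [-0.498, 0.867, 0.001, 0.001]
ft_force: [-0.7, 7.9, -9.6]
grip_width: 0.0229
grasp_force: 59.2
```

```bash
python3 st.py; python3 - <<'E'
from fit import *
p,d,c=shot("wrist","w8.png");W=cloud(d,c);Z=W[...,2];T=np.array(bot.get_obs()["eef_pos"])
for z in (.0205,.0215,.0225):
  for b in tangfit(p,c,T[:2],z+T[2],range(-16,12,2))[:2]: print(z,b,w2p(b[2],b[3]))
E
```

```text
t 17.2667 T [552.49  -6.89  89.6 ] yaw 149.69 plate [ 0.66 54.31] F [-0.67  7.92 -9.64] M [ 1.894  0.079 -0.005] g 22.88 q6 -1.06
0.0205 (126.0, -2.0, np.float64(553.0), np.float64(-5.4)) (np.float64(1.0940156308442393), np.float64(55.818752492325274))
0.0205 (125.3, -4.0, np.float64(553.0), np.float64(-5.4)) (np.float64(1.0940156308442393), np.float64(55.818752492325274))
0.0215 (113.0, -2.0, np.float64(552.5), np.float64(-5.9)) (np.float64(0.6188546255622929), np.float64(55.295090369330445))
0.0215 (112.0, -2.0, np.float64(552.5), np.float64(-6.4)) (np.float64(0.643105184418733), np.float64(54.79567880519206))
0.0225 (121.9, -4.0, np.float64(552.5), np.float64(-6.9)) (np.float64(0.6673557432751736), np.float64(54.29626724105367))
0.0225 (120.2, -2.0, np.float64(552.5), np.float64(-6.9)) (np.float64(0.6673557432751736), np.float64(54.29626724105367))
```

>>> apply_moves(
  steps=[
    [[0, 0, 0], [0, 0, 0.02], 0],
    [[0, 0, 0], [0, 0, 0.02], 0],
    [[0, 0, 0.0003], [0, 0, 0.02], 0],
    [[0, 0, 0.0003], [0, 0, 0.02], 0],
    [[0, 0, 0.0004], [0, 0, 0.02], 0],
    [[0, 0, 0.0004], [0, 0, 0.02], 0],
    [[0, 0, 0.0004], [0, 0, 0.02], 0],
    [[0, 0, 0.0004], [0, 0, 0.02], 0],
  ],
)

```text
clock: 17.98
eef_pos: [0.5529, -0.0068, 0.0891]
tool_rot: [-0.265, 0.964, 0.001, 0.001]
ft_force: [1.5, 8.5, -11.8]
grip_width: 0.0226
grasp_force: 59.2
```

```bash
python3 st.py; python3 - <<'E'
from fit import *
p,d,c=shot("wrist");T=np.array(bot.get_obs()["eef_pos"])
for z in (.0205,.0225):
  for b in tangfit(p,c,T[:2],z+T[2],range(-34,12,2))[:2]: print(z,b)
E
```

```text
t 17.9833 T [552.89  -6.85  89.07] yaw 120.71 plate [ 1.05 54.37] F [  1.49   8.46 -11.81] M [ 2.058 -0.203 -0.004] g 22.57 q6 -0.55
0.0205 (121.4, -4.0, np.float64(554.4), np.float64(-5.3))
0.0205 (119.2, -4.0, np.float64(553.9), np.float64(-5.3))
0.0225 (121.4, -4.0, np.float64(552.9), np.float64(-6.3))
0.0225 (120.6, -6.0, np.float64(552.9), np.float64(-6.3))
```

>>> apply_moves(
  steps=[
    [[0, 0, 0.0004], [0, 0, 0.02], 0],
    [[0, 0, 0.0004], [0, 0, 0.02], 0],
    [[0, 0, 0.0004], [0, 0, 0.02], 0],
    [[0, 0, 0.0004], [0, 0, 0.02], 0],
    [[0, 0, 0.0004], [0, 0, 0.02], 0],
    [[0, 0, 0.0004], [0, 0, 0.02], 0],
    [[0, 0, 0.0004], [0, 0, 0.01], 0],
    [[0, 0, 0.0004], [0, 0, 0.01], 0],
  ],
)

```text
clock: 18.7
eef_pos: [0.5532, -0.007, 0.0885]
tool_rot: [-0.049, 0.999, 0.001, 0.001]
ft_force: [0.9, 7.0, -11.2]
grip_width: 0.0223
grasp_force: 59.3
```

```bash
python3 st.py; python3 - <<'E'
from fit import *
p,d,c=shot("wrist");T=np.array(bot.get_obs()["eef_pos"])
for z in (.0205,.0225):
  for b in tangfit(p,c,T[:2],z+T[2],range(-34,12,2))[:2]: print(z,b)
E
```

```text
t 18.7 T [553.22  -6.96  88.52] yaw 95.6 plate [ 1.38 54.27] F [  0.91   7.05 -11.15] M [ 1.913 -0.32   0.112] g 22.32 q6 -0.11
0.0205 (101.3, -4.0, np.float64(555.2), np.float64(-5.9))
0.0205 (100.6, -4.0, np.float64(555.2), np.float64(-5.4))
0.0225 (113.5, -4.0, np.float64(553.7), np.float64(-5.9))
0.0225 (111.4, -6.0, np.float64(553.7), np.float64(-5.9))
```

>>> apply_moves(
  steps=[
    [[0, 0, 0.0004], [0, 0, 0.015], 0],
    [[0, 0, 0.0004], [0, 0, 0.015], 0],
    [[0, 0, 0.0004], [0, 0, 0.015], 0],
    [[0, 0, 0.0004], [0, 0, 0.015], 0],
    [[0, 0, 0.0004], [0, 0, 0.015], 0],
    [[0, 0, 0.0004], [0, 0, 0.015], 0],
    [[0, 0, 0.0004], [0, 0, 0.015], 0],
    [[0, 0, 0.0002], [0, 0, 0.01], 0],
  ],
)

```text
clock: 19.42
eef_pos: [0.5533, -0.007, 0.0882]
tool_rot: [0.132, 0.991, 0.001, 0.001]
ft_force: [0.7, 7.6, -10.6]
grip_width: 0.0227
grasp_force: 59.5
```

```bash
python3 st.py
```

```text
t 19.4167 T [553.34  -7.03  88.18] yaw 74.88 plate [ 1.51 54.21] F [  0.7    7.63 -10.6 ] M [ 1.788 -0.382  0.188] g 22.72 q6 0.25
```

>>> apply_moves(
  steps=[
    [[0, 0, 0], [0, 0, 0], 0],
    [[0, 0, 0], [0, 0, 0], 0],
    [[0, 0, 0], [0, 0, 0], 0],
    [[0, 0, 0], [0, 0, 0], 0],
    [[0, 0, 0], [0, 0, 0], 0],
    [[0, 0, 0], [0, 0, 0], 0],
    [[0, 0, 0], [0, 0, 0], 0],
    [[0, 0, 0], [0, 0, 0], 0],
  ],
)

```text
clock: 20.08
eef_pos: [0.5533, -0.007, 0.0881]
tool_rot: [0.131, 0.991, 0.001, 0.001]
ft_force: [1.2, 7.6, -10.7]
grip_width: 0.0227
grasp_force: 59.3
```

```bash
cat > ms.py <<'E'
from fit import *
m=[]
for i in range(4):
    p,d,c=shot("wrist");o=bot.get_obs();m.append([*o["ft_force"],*o["ft_torque"]])
print("mean F,M",np.round(np.mean(m,0),3),"sd",np.round(np.std(m,0),3))
T=np.array(o["eef_pos"])
for b in tangfit(p,c,T[:2],.0225+T[2],range(-34,12,2))[:2]: print(b)
E
python3 st.py;python3 ms.py
```

```text
t 20.0833 T [553.3   -7.04  88.14] yaw 74.98 plate [ 1.47 54.19] F [  1.24   7.65 -10.71] M [ 1.837 -0.448  0.054] g 22.69 q6 0.25
mean F,M [  1.362   7.274 -10.639   1.809  -0.388   0.056] sd [0.399 0.296 0.516 0.025 0.011 0.013]
(90.2, -6.0, np.float64(553.9), np.float64(-6.1))
(89.6, -4.0, np.float64(553.9), np.float64(-6.1))
```

>>> apply_moves(
  steps=[
    [[0, 0, 0.0003], [0, 0, 0.015], 0],
    [[0, 0, 0.0003], [0, 0, 0.015], 0],
    [[0, 0, 0.0003], [0, 0, 0.015], 0],
    [[0, 0, 0.0003], [0, 0, 0.015], 0],
    [[0, 0, 0.0003], [0, 0, 0.015], 0],
    [[0, 0, 0.0003], [0, 0, 0.015], 0],
    [[0, 0, 0], [0, 0, 0], 0],
    [[0, 0, 0], [0, 0, 0], 0],
  ],
)

```text
clock: 20.95
eef_pos: [0.5534, -0.0072, 0.0881]
tool_rot: [0.269, 0.963, 0.001, 0.001]
ft_force: [0.2, 6.8, -8.9]
grip_width: 0.0222
grasp_force: 59.5
```

```bash
python3 st.py;python3 ms.py
```

```text
t 20.95 T [553.35  -7.22  88.08] yaw 58.78 plate [ 1.53 54.02] F [ 0.23  6.83 -8.87] M [ 1.747 -0.347  0.066] g 22.16 q6 0.53
mean F,M [ 0.066  7.056 -9.003  1.721 -0.388  0.082] sd [0.422 0.734 0.385 0.03  0.022 0.007]
(98.0, -6.0, np.float64(553.8), np.float64(-6.2))
(97.7, -4.0, np.float64(553.8), np.float64(-6.2))
```

>>> apply_moves(
  steps=[
    [[0, 0, 0.0006], [0, 0, 0.01], 0],
    [[0, 0, 0.0006], [0, 0, 0.01], 0],
    [[0, 0, 0.0006], [0, 0, 0.01], 0],
    [[0, 0, 0], [0, 0, 0.01], 0],
    [[0, 0, 0], [0, 0, 0.01], 0],
    [[0, 0, 0], [0, 0, 0.01], 0],
    [[0, 0, 0], [0, 0, 0], 0],
    [[0, 0, 0], [0, 0, 0], 0],
  ],
)

```text
clock: 21.82
eef_pos: [0.5534, -0.0073, 0.088]
tool_rot: [0.358, 0.934, 0.001, 0.001]
ft_force: [-0.4, 6.7, -7.3]
grip_width: 0.0225
grasp_force: 59.9
```

```bash
python3 st.py;python3 ms.py
```

```text
t 21.8167 T [553.36  -7.31  88.02] yaw 47.99 plate [ 1.54 53.93] F [-0.36  6.7  -7.32] M [ 1.587 -0.278  0.19 ] g 22.49 q6 0.72
mean F,M [-0.912  6.711 -7.102  1.606 -0.276  0.182] sd [0.174 0.699 0.449 0.019 0.024 0.019]
(94.8, -4.0, np.float64(553.9), np.float64(-6.3))
(94.1, -6.0, np.float64(553.9), np.float64(-6.3))
```

>>> apply_moves(
  steps=[
    [[0, 0, 0], [0, 0, 0.003], 0],
    [[0, 0, 0], [0, 0, 0.003], 0],
    [[0, 0, 0], [0, 0, 0.003], 0],
    [[0, 0, 0], [0, 0, 0.003], 0],
    [[0, 0, 0], [0, 0, 0.003], 0],
    [[0, 0, 0], [0, 0, 0], 0],
    [[0, 0, 0], [0, 0, 0], 0],
    [[0, 0, 0], [0, 0, 0], 0],
  ],
)

```text
clock: 22.68
eef_pos: [0.5534, -0.0073, 0.088]
tool_rot: [0.38, 0.925, 0.001, 0.001]
ft_force: [-1.1, 7.1, -6.6]
grip_width: 0.0227
grasp_force: 60.3
```

```bash
python3 st.py;python3 ms.py
```

```text
t 22.6833 T [553.38  -7.32  88.02] yaw 45.32 plate [ 1.57 53.92] F [-1.05  7.14 -6.55] M [ 1.582 -0.323  0.351] g 22.75 q6 0.77
mean F,M [-1.     6.906 -7.892  1.579 -0.308  0.329] sd [0.817 0.341 0.615 0.019 0.033 0.02 ]
(95.5, -4.0, np.float64(553.9), np.float64(-6.3))
(94.7, -6.0, np.float64(553.9), np.float64(-6.3))
```

>>> apply_moves(
  steps=[
    [[0, 0, 0], [0, 0, 0], 0.5],
    [[0, 0, 0], [0, 0, 0], 0.5],
    [[0, 0, 0], [0, 0, 0], 0.5],
    [[0, 0, 0], [0, 0, 0], 0.5],
    [[0, 0, 0], [0, 0, 0], 0.5],
    [[0, 0, 0], [0, 0, 0], 0.5],
    [[0, 0, 0], [0, 0, 0], 0.5],
    [[0, 0, 0], [0, 0, 0], 0.5],
  ],
)

```text
clock: 23.55
eef_pos: [0.5525, -0.0082, 0.0873]
tool_rot: [0.381, 0.925, -0.0, 0.0]
ft_force: [0.0, -0.0, -0.6]
grip_width: 0.0426
grasp_force: 0.0
```

```bash
python3 st.py;python3 ms.py
```

```text
t 23.55 T [552.5   -8.24  87.26] yaw 45.23 plate [ 0.73 52.95] F [ 0.05 -0.04 -0.57] M [-0.    -0.018  0.007] g 42.64 q6 0.77
mean F,M [ 0.59   0.351 -0.161  0.005 -0.014  0.003] sd [0.39  0.25  0.19  0.041 0.021 0.014]
(102.3, -6.0, np.float64(554.4), np.float64(-7.1))
(99.4, -4.0, np.float64(554.4), np.float64(-7.1))
```

>>> apply_moves(
  steps=[
    [[0, 0, -0.05], [0, 0, 0], 0.5],
    [[0, 0, -0.1], [0, 0, 0], 0.5],
    [[0, 0, -0.1], [0, 0, 0], 0.5],
    [[0, 0, -0.1], [0, 0, 0], 0.5],
    [[0, 0, -0.1], [0, 0, 0], 0.5],
    [[0, 0, -0.1], [0, 0, 0], 0.5],
    [[0, 0, -0.05], [0, 0, 0], 0.5],
    [[0, 0, 0], [0, 0, 0], 0.5],
  ],
)

```text
clock: 24.42
eef_pos: [0.5542, -0.0081, 0.2106]
tool_rot: [0.381, 0.925, 0.001, 0.003]
ft_force: [0.4, -0.1, 0.4]
grip_width: 0.0424
grasp_force: 0.0
```

```bash
python3 st.py; python3 - <<'E'
from fit import *
p,d,c=shot("wrist","w9.png");W=cloud(d,c)
A=np.array([.5530,-.0062])
print(fit(p,c,A,.067,.089,w=4)[:3])
for b in tangfit(p,c,A,.1115,range(-20,14,2),w=4)[:3]: print(b,w2p(b[2],b[3]))
q=proj([[.553,-.006,.09]],c)[0].astype(int);print(q)
x,y=max(q[0]-130,0),max(q[1]-100,0)
cv2.imwrite("pics/crop9.png",cv2.resize(p[y:y+200,x:x+260],None,fx=3,fy=3,interpolation=cv2.INTER_CUBIC)[...,::-1])
E
```

```text
t 24.4167 T [554.22  -8.06 210.62] yaw 45.24 plate [ 2.44 53.22] F [ 0.37 -0.06  0.39] M [ 0.023 -0.117 -0.018] g 42.42 q6 0.77
[(266.2, 48, np.float64(554.0), np.float64(-6.2)), (263.5, 45, np.float64(554.0), np.float64(-6.2)), (261.6, 48, np.float64(553.0), np.float64(-6.2))]
(136.5, -6.0, np.float64(553.5), np.float64(-6.2)) (np.float64(1.6322280891529313), np.float64(55.04394454856029))
(136.2, -4.0, np.float64(553.5), np.float64(-6.2)) (np.float64(1.6322280891529313), np.float64(55.04394454856029))
(135.5, -8.0, np.float64(553.5), np.float64(-6.2)) (np.float64(1.6322280891529313), np.float64(55.04394454856029))
[317 236]
```

View pics/crop9.png

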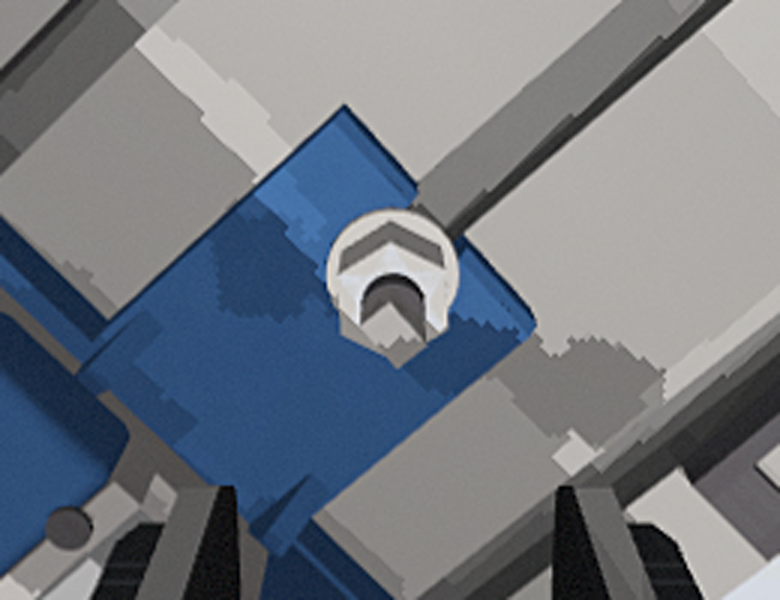

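The close-up shows the collar seated flat on the free ear at about (393,270), with the bolt in the notch and the tang square to the slot within a few degrees.

```bash
python3 -c "
from workcell import bot
print(bot.job_done())"
```

```text
the job is handed in; nothing more can be done
None
```

The T-bolt is home in the free ear's notch with its head square under the lips, and the job is handed in with the arm clear at about 25 s; the nut held 0.33 Nm at rest just before I let go, above the 0.18 Nm asked, and I estimate 28–39 N on the ear from the turn angle.

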